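Close the ferrule tin with its nested lids, then lift off the dust cover alone

ROBOT

A 6-joint arm with a two-finger parallel gripper is mounted at the origin on the work surface; the furniture and walls round the work are solid. World frame = base frame: x ahead of the robot, y to its left, z up, the work surface at z = 0. Lengths are in mm, angles in rad, forces in N, time in s.
With the tool pointing down it reaches from about 300 to 825 mm from the base axis. Payload 5.4 kg.
Tool frame: the origin (TCP) lies between the finger pads; the fingertips stand 8 mm ahead of it and the grasp point (between the pads) lies 11 mm behind it; z points along the fingers, y is the direction in which the jaws open and shut (so a half turn about z gives the same grasp; the last joint's range is limited). The gripper opens to 92 mm and grips with 3 to 60 N. Pads are 20 mm wide; open, the fingers measure 128 mm over their backs; the gripper's body (75 mm by 189 mm) begins 69 mm behind the grasp point.
Start: joints at [0.907, 0.158, 1.597, -0, 1.386, -0.21], TCP at [252.078, 516.781, 222.601] pointing down, gripper open.
Joint ranges: [-2.91, 2.91], [-0.94, 2.29], [0.18, 2.7], [-1.29, 4.43], [0.17, 2.64], [-3, 3]. Speed limits (rad/s): [2.57, 2.57, 3.14, 3.14, 3.14, 3.14].

INTERFACE

Orientations are given as a unit quaternion [x, y, z, w].
In Python, from bench import arm gives the robot as it stands. The module is installed in compiled form; this text tells all that it offers.
- The arm moves only by the shell command python3 -m inch 'ROWS' [FORCE]. ROWS is JSON, a list that holds one entry, the list of rows, each a list of 7 numbers: the opening, from 0 (shut) to 1 (fully open), then the shift along the world's x, y, z in cm, then the turn, a rotation vector about the world's x, y, z in rad. In form: [[[hand, dx, dy, dz, ax, ay, az], ...]]. A call has exactly 8 rows; each row shifts and turns the commanded pose from where the row before left it; what a row does not reach is not made up. A row lasts 1/10 s, in which the tool goes at most 50 mm and 8.59 degrees, less where a joint would pass 70% of its speed; a pose out of reach is approached as far as the arm can. A call is refused whole if a number of a shift passes 5 or a number of a turn 0.15, either way. A call with a gripper value outside its range is refused whole. The fingers move at their own pace and stop on an object; FORCE is the grip in N (left out, the last holds). Time passes only in rows, so rows that do not move let the fingers close, or fill a call up. It gives the time, the measured TCP pose, the force and the opening at its end, in the units of the state.
- arm.observe(): the state, without advancing time (a new reading comes with each control period).
- arm.get_image(name): name is "scene" or "top"; returns a dict with "pixels" (480x640x3 uint8, red, green, blue), "z_map" (480x640 float32, mm along the optical axis (not along the pixel's ray), 0 where there is no reading), "fx", "fy", "cx", "cy" (pixels), "position" and "attitude" of the camera in the world. Camera axes: x right, y down, z forward; pixel columns grow to the right and rows downward; lengths in mm; the calibration is good to about 2 mm. A picture is of the moment at which its call begins.
- arm.finish_job(): hands the job in, once; it reports no verdict.
Trained networks look in the newest picture that a camera, given by its name, has taken for a name from the list of things; names that differ only in an ending like _2 or _b are one class to them, and where a whole thing is asked for, a point or a joint stands for the part that bears it (a point fixed in the world has none). Each returns a list of dicts, best first, with "score" (0 to 1); they miss things now and then, are a little off and sometimes report something else, mostly with a low value. They report only what shows in the picture. A call takes as long as a camera call. They do not tell look-alikes from the thing itself.
- arm.recognise(camera, target): "xy" ([column, row] in pixels, amid what is visible of it).
- arm.cut_out(camera, target): "pixels" (480x640 bool, what is visible of it) and "xy" ([column, row] in pixels, amid what is visible of it).
The state is a dict: "clock": time; "joint_positions": joint angles; "qd": joint speeds; "effort": joint torques, N m; "tcp_pos": TCP position; "eef_rot": TCP orientation; "wrist_force": force on the tool from outside, world axes, zero at the start; "wrist_torque": the same for the moment, N m; "width": finger opening in mm.
Only numpy, scipy, OpenCV 4.12 (cv2) and the standard library are available. Lean on these libraries where they do the work, as an engineer would, in place of code of your own. Each camera call takes 0.05 s, during which the arm holds its last target.

TASK

Close the open ferrule tin: pick up the nested pair of lids together by the inner lid's knob, lower it (do not drop it) onto the tin until the inner lid is fully seated, and let go of the knob. The outer lid, the dust cover, is needed for the next tin: grip it and lift it off alone, straight up over the knob, leaving the inner lid seated in the tin and never separating the two lids before that. Finish while still holding the cover roughly level and still in the gripper above the tin, clear of the knob by at least 2 cm; leave the jar, the mandrel, the tape roll and the single ferrule where they stand.

Things in the scene. Friction and masses are not known exactly. Their poses are not given: they have to be found in the camera images.
- tin_mouth (a point): Centre of the open mouth, level with the rim, of the grey round tin that is screwed to the table by a square plate (84 x 84 x 6 mm). Tin: 47 mm outside diameter, 42 mm bore, rim 60 mm above the table; some black ferrules inside reach 36 mm above the table. z is up. It cannot move.
- inner_knob (a point): Point on the axis of the inner lid's plain steel knob, the height to grip it: 47 mm above the inner lid's underside, 7 mm below the knob's top and 23 mm above the outer lid's top, which the fingertips must clear. Knob 14 mm diameter, upright; z is up along it. At the start the inner lid stands on the table inside the outer lid, and only the knob is seen, standing 30 mm out of the outer lid's top.
- inner_flange (a point): Point on the inner lid's axis at the underside of its flange, 10 mm above the lid's underside and 37 mm below point inner_knob. Seated, the flange lies on the tin's rim and this point coincides with the tin_mouth point (play 2 mm sideways).
- outer_mid (a point): Centre, half-way up, of the outer lid (dust cover): a round steel cap, 61 mm outside diameter, 22 mm high, open below, wall 2.5 mm, top 4 mm thick with an 18 mm hole in the middle for the knob (2 mm play all round). Nested, this point is 34 mm below point inner_knob. z is up.
- inner_lid: The inner lid, one rigid loose part, about 170 g; origin at the centre of its underside, z up. From below: plug 38 mm diameter, 10 mm high, its lowest 5 mm tapered to 30 mm; flange 47 mm diameter, 5 mm thick; boss 26 mm diameter, 5 mm; knob 14 mm diameter, 34 mm, ending 54 mm above the underside.
- outer_lid: The outer lid, loose, about 80 g; origin on its axis at its lower edge, z up. Nested, it just rests on the inner lid's boss, lower edge 2 mm above the inner lid's underside, so carrying the inner lid by the knob carries both. On the tin its skirt overhangs the rim by 8 mm with about 4.5 mm of room round the tin.
- pin_jar: Bystander: clear jar of pins with a lid, 56 mm diameter, 74 mm high; origin under its centre.
- mandrel: Bystander: small steel mandrel standing on its 30 mm flange, 50 mm high; origin under its centre.
- black_tape: Bystander: roll of black tape lying flat, 59 mm diameter, 19 mm high; origin under its centre.
- ferrule: Bystander: one black ferrule standing upright, 14 mm diameter, 26 mm high; origin under its centre.
Not all that is in view belongs to the job. There is more than one size of the outer_lid; the job needs the larger. Leave any green look-alike of the inner_lid alone.

How it is judged:
By the outcome, as a careful person would: the job done as asked, in the order asked, and still so for the second after the job is handed in, while the arm keeps its last pose, push and grip.
It also fails if it takes over 51 s, if anything falls off the work surface, if the arm or the gripper's body presses on something with over 40 N, if the wrist force passes 120 N, or if a joint passes its speed limit or range.

## Working session

There is one attempt and no reset: what is moved stays moved. The work goes in short steps, Python scripts to look and compute and a shell command to move; the robot and the scene stay as the last step left them, time stands still between calls to the robot, and variables do not carry over. Pictures are saved under pics/ and viewed, and the job is handed in when it is done.

```bash
mkdir -p pics; cat > h.py <<'E'
from bench import arm
import numpy as np, cv2
from scipy.spatial.transform import Rotation as R
def cam(n):
    d=arm.get_image(n); return d
def rot(d):
    a=np.array(d["attitude"],float)
    return R.from_quat(a).as_matrix() if a.size==4 else a.reshape(3,3)
def cloud(d):
    z=d["z_map"].astype(float); v,u=np.mgrid[:480,:640]
    p=np.stack([(u-d["cx"])/d["fx"]*z,(v-d["cy"])/d["fy"]*z,z],-1)
    w=p@rot(d).T+np.array(d["position"]); w[z==0]=np.nan
    return w
def save(d,f,crop=None,s=1):
    im=d["pixels"][...,::-1]
    if crop: x0,y0,x1,y1=crop; im=im[y0:y1,x0:x1]
    cv2.imwrite("pics/"+f,cv2.resize(im,None,fx=s,fy=s,interpolation=cv2.INTER_CUBIC))
E
python3 - <<'E'
from h import *
print(arm.observe())
for n in("scene","top"):
    d=cam(n); save(d,n+"0.png"); np.savez("pics/"+n+"0.npz",**d); print(n,d["position"],d["attitude"],d["fx"],d["cx"],d["cy"])
    w=cloud(d)
    for t in("tin_mouth","inner_knob","outer_lid","inner_lid","pin_jar","mandrel","black_tape","ferrule"):
        for r in arm.recognise(n,t)[:4]:
            u,v=np.round(r["xy"]).astype(int); print(t,round(r["score"],2),u,v,w[v,u].round())
E
```

```text
{'clock': 0.0, 'joint_positions': array([ 9.06864049e-01,  1.59034843e-01,  1.59819665e+00, -4.71264700e-06,
        1.38618953e+00, -2.10080452e-01]), 'qd': array([ 0.00251652,  0.00019377,  0.00151843,  0.00018609,  0.00084059,
       -0.00073681]), 'effort': array([-1.26753181e-03, -3.85556173e+01, -3.22110200e+01,  7.00461748e-02,
        3.77543271e-02, -1.20663744e-04]), 'tcp_pos': array([251.732765  , 516.30547678, 221.64470207]), 'eef_rot': array([ 2.24982798e-01,  9.74362307e-01, -8.29254109e-04, -3.84812152e-04]), 'wrist_force': array([ 0.5305094 , -1.16651294, -0.16947753]), 'wrist_torque': array([-0.03992694,  0.02769526,  0.01431   ]), 'width': 92.25070512185526}
scene [1178.30214584 -189.37699006  525.43847018] [ 0.69247623  0.53105556 -0.30648692 -0.38016105] 608.751494064067 316.10742126235607 240.40253458377495
tin_mouth 0.72 262 318 [ 565. -114.   34.]
inner_knob 0.6 347 283 [530.  10.  41.]
inner_knob 0.58 320 231 [352.  18.  21.]
outer_lid 0.96 332 260 [434.  15.  17.]
outer_lid 0.63 346 296 [539.   6.  25.]
inner_lid 0.62 319 232 [357.  15.  22.]
inner_lid 0.57 347 283 [530.  10.  41.]
pin_jar 0.88 383 217 [394. 110.  55.]
mandrel 0.95 280 249 [392. -56.  23.]
black_tape 0.93 441 292 [559. 137.  20.]
ferrule 0.64 166 270 [ 399. -230.   22.]
ferrule 0.35 345 281 [528.   8.  43.]
top [362.57648368 -22.20299149 977.79141642] [ 0.71037802 -0.70066779  0.05484534 -0.03767886] 513.7295181330793 316.82717447662577 239.16378867329726
tin_mouth 0.66 346 212 [541. -99.  24.]
tin_mouth 0.17 223 213 [540. 136.  -0.]
inner_knob 0.64 284 320 [339.  13.  52.]
outer_lid 0.77 289 274 [423.   6.  14.]
outer_lid 0.6 287 227 [511.  12.  23.]
inner_lid 0.82 282 319 [340.  16.  49.]
inner_lid 0.54 291 223 [515.   4.  42.]
pin_jar 0.96 228 308 [359. 110.  73.]
mandrel 0.61 323 296 [382. -56.  49.]
black_tape 0.97 225 216 [531. 129.  17.]
ferrule 0.71 347 216 [ 536. -102.    9.]
ferrule 0.41 413 296 [ 385. -226.   18.]
```

View pics/scene0.png

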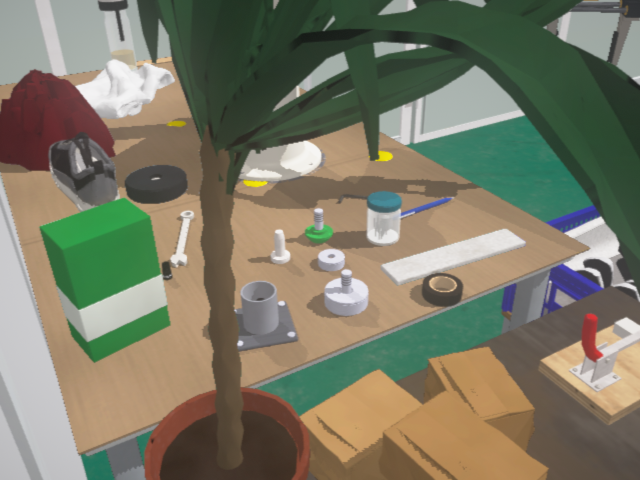

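View pics/top0.png

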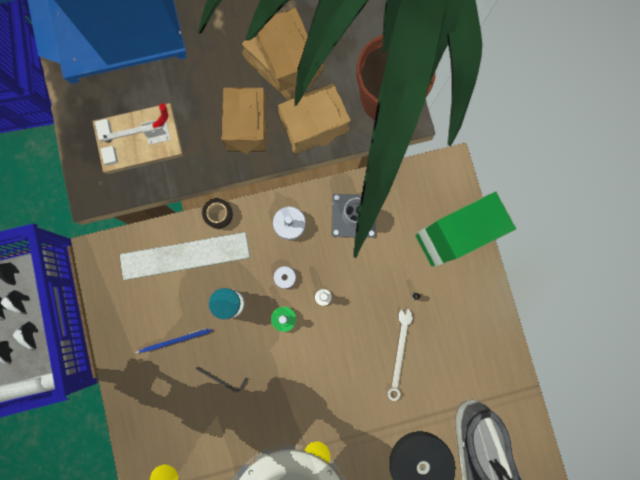

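Candidates in the top view: the nested pair with a plain knob at (290,223), the bare smaller cap at (285,277) and the green look-alike at (284,320). The mandrel (323,297) could also pass for a knob. I choose (290,223), and the tin is at (352,213). Next I'll take a close crop, measure, and check the leaf height near the tin.

```bash
python3 - <<'E'
from h import *
from scipy.optimize import least_squares
def circ(p):
    f=lambda q:np.hypot(p[:,0]-q[0],p[:,1]-q[1])-q[2]
    r=least_squares(f,[*p.mean(0)[:2],20],loss="soft_l1"); return r.x.round(1),len(p)
c=[]
for n,box in(("top",(200,170,440,340)),("scene",(200,200,480,350))):
    d=dict(np.load(f"pics/{n}0.npz")); d["cx"],d["cy"],d["fx"],d["fy"]=[float(d[k]) for k in("cx","cy","fx","fy")]
    x0,y0,x1,y1=box; c.append(cv2.resize(d["pixels"][y0:y1,x0:x1,::-1],(640,int(640*(y1-y0)/(x1-x0))),interpolation=cv2.INTER_CUBIC))
    w=cloud(d)
    near=lambda x,y,r,a,b:w[(np.hypot(w[...,0]-x,w[...,1]-y)<r)&(w[...,2]>a)&(w[...,2]<b)]
    for nm,a in dict(table=(450,-100,40,-15,10)).items():
        p=near(*a);print(n,"table z",np.median(p[:,2]))
    p=near(520,8,50,46,70);print("knob top/side",len(p),p.mean(0).round(1) if len(p) else"",p[:,:2].min(0),p[:,:2].max(0),p[:,2].max())
    p=near(520,8,50,18,30);print("cap",p.mean(0).round(1),circ(p),p[:,:2].min(0),p[:,:2].max(0),np.percentile(p[:,2],[5,50,95]))
    p=near(535,-108,50,50,70);print("rim",p.mean(0).round(1),circ(p),np.percentile(p[:,2],[5,50,95]),p[:,:2].min(0),p[:,:2].max(0))
    p=near(535,-108,60,3,10);print("plate",p.mean(0).round(1),p[:,:2].min(0),p[:,:2].max(0))
    for x,y in((520,8),(535,-108),(525,-50)):
        p=near(x,y,130,90,900);print("above",x,y,len(p),(p.min(0).round(),p.max(0).round()) if len(p) else "")
cv2.imwrite("pics/crop0.png",cv2.resize(np.vstack([c[0],c[1]]),(480,int(480*(c[0].shape[0]+c[1].shape[0])/640))))
E
```

```text
top table z -0.9527070978100483
knob top/side 47 [519.2   9.2  52.7] [513.37649331   3.50872087] [526.35614569  16.55440718] 58.48713656100438
cap [519.    9.2  22.8] (array([519.9,   9.4,  22.2]), 742) [489.94119212 -20.20803591] [549.31394548  38.39770163] [19.94541511 22.77769741 25.65193299]
rim [ 539.6 -103.4   57.3] (array([ 537.7, -114.5,   22. ]), 77) [51.72268808 58.05932418 60.62882983] [ 514.84980998 -120.61965794] [561.45071866 -92.5000938 ]
plate [535.  -97.7   5.7] [ 494.18675935 -155.00596567] [582.13578334 -64.44400072]
above 520 8 7977 (array([ 422., -121.,  406.]), array([645.,  -8., 564.]))
above 535 -108 13986 (array([ 418., -233.,   92.]), array([654.,  -8., 564.]))
above 525 -50 11708 (array([ 418., -140.,  402.]), array([655.,  -8., 564.]))
scene table z 0.9238496963909597
knob top/side 96 [526.8   9.8  52.4] [517.105886    3.2679347] [531.73744493  17.38315128] 56.80351965168677
cap [530.6   8.8  24.3] (array([526.5,  10. ,  23.4]), 923) [493.1588741  -20.02322311] [555.53353608  40.16238495] [19.41922164 24.70111924 26.49409156]
rim [ 543.5 -113.6   56.5] (array([ 543. , -113.4,   22. ]), 567) [50.64292943 56.72003371 61.42589036] [ 518.11447992 -136.52553105] [567.1157308  -90.48762849]
plate [ 558.3 -107.     6.9] [ 481.05525819 -149.23715649] [594.13671865 -55.85924793]
above 520 8 0 
above 535 -108 1106 (array([ 502., -235.,   90.]), array([ 608., -187.,  431.]))
above 525 -50 0
```

View pics/crop0.png

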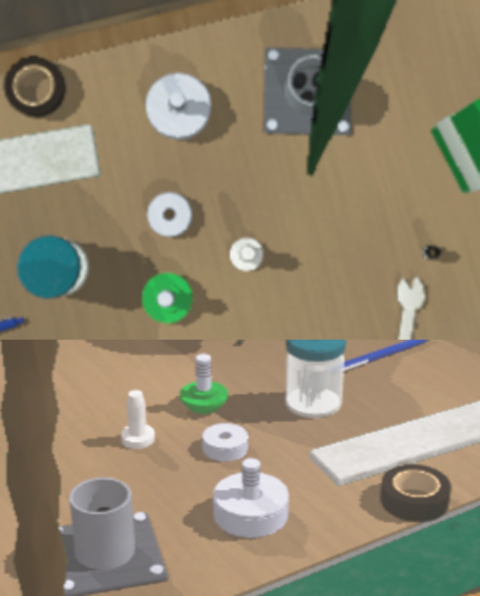

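```bash
python3 - <<'E'
from h import *
P={}
for n in("top","scene"):
    d=dict(np.load(f"pics/{n}0.npz")); d["cx"],d["cy"],d["fx"],d["fy"]=[float(d[k]) for k in("cx","cy","fx","fy")]
    P[n]=(cloud(d),d["pixels"].astype(int))
for n,(w,c) in P.items():
    g=(c[...,1]>c[...,0]+15)&(c[...,1]>c[...,2]+15)
    s=g&(w[...,2]>300)&(w[...,0]<1000)&(w[...,0]>100)&(abs(w[...,1])<500)
    p=w[s]
    print(n,"leaf",len(p))
    for x in range(150,900,50):
        q=p[(p[:,0]>=x)&(p[:,0]<x+50)]
        if len(q)>5: print(x,"y",np.percentile(q[:,1],[1,50,99]).round(),"z",np.percentile(q[:,2],[1,50,99]).round())
    s=(w[...,0]>400)&(w[...,0]<700)&(w[...,1]<-170)&(w[...,1]>-420)&(w[...,2]>15)&(w[...,2]<300)&g
    print("box",np.percentile(w[s],[1,50,99],axis=0).round())
w,c=P["scene"]
for v in(200,260,320,380,430): print("trunk",v,w[v,222].round(),w[v,230].round())
E
```

```text
top leaf 16395
400 y [-91. -81. -76.] z [411. 444. 463.]
450 y [-108.  -90.  -76.] z [459. 503. 526.]
500 y [-123. -101.  -81.] z [521. 542. 557.]
550 y [-202. -115.  -12.] z [381. 554. 561.]
600 y [-204. -115.  -16.] z [432. 503. 557.]
650 y [-201. -171.  104.] z [380. 474. 525.]
700 y [-130. -115.   93.] z [333. 407. 440.]
box [[ 444. -356.   21.]
 [ 491. -284.  169.]
 [ 546. -233.  173.]]
scene leaf 30024
700 y [-187. -181.   13.] z [426. 448. 453.]
750 y [-184. -163.   29.] z [388. 442. 459.]
800 y [-159.  -97.   47.] z [381. 428. 464.]
850 y [-135.  -87.   97.] z [373. 440. 469.]
box [[ 463. -356.   17.]
 [ 526. -293.  138.]
 [ 555. -234.  172.]]
trunk 200 [ 815. -165.  338.] [ 811. -159.  336.]
trunk 260 [ 812. -169.  290.] [ 809. -164.  287.]
trunk 320 [ 814. -175.  238.] [ 813. -169.  236.]
trunk 380 [ 818. -181.  183.] [ 818. -175.  181.]
trunk 430 [ 812. -187.  120.] [ 817. -180.  124.]
```

Crop confirms: the pair at (290,223) is white with a plain steel knob and a larger cap. The bare cap at (285,277) is smaller, and the green lid is separate. Both cameras agree that knob to tin is about (+18.4, −123.5) mm. A leaf tip hangs at about (410,−80,411), so I'll check the arm's clearance before turning toward the tin.

```bash
python3 -m inch '[[[0.6,1.7,-3.2,0,0,0,0.028],[0.6,1.7,-3.2,0,0,0,0.028],[0.6,1.7,-3.2,0,0,0,0.028],[0.6,1.7,-3.2,0,0,0,0.028],[0.6,1.7,-3.2,0,0,0,0.028],[0.6,1.7,-3.2,0,0,0,0.028],[0.6,1.7,-3.2,0,0,0,0.028],[0.6,1.7,-3.2,0,0,0,0.028]]]' 20
python3 -m inch '[[[0.6,1.7,-3.2,-1,0,0,0.028],[0.6,1.7,-3.2,-1,0,0,0.028],[0.6,1.7,-3.2,-1,0,0,0.028],[0.6,1.7,-3.2,-1,0,0,0.028],[0.6,1.7,-3.2,-1,0,0,0.028],[0.6,1.7,-3.2,-1,0,0,0.028],[0.6,1.7,-3.1,-1,0,0,0.028],[0.6,1.5,-2.9,-1,0,0,0.028]]]'
python3 - <<'E'
from h import *
o=arm.observe(); print({k:np.round(o[k],4) for k in("clock","tcp_pos","eef_rot","joint_positions","width","wrist_force")})
for n in("scene","top"):
    d=cam(n); save(d,n+"1.png"); np.savez("pics/"+n+"1.npz",**d)
E
```

```text
clock: 1.7
tcp_pos: [388.6, 259.5, 222.8]
eef_rot: [0.114, 0.993, 0.0, 0.0]
wrist_force: [0.9, 0.1, 0.9]
width: 54.7
clock: 2.5
tcp_pos: [522.8, 7.1, 142.4]
eef_rot: [0.003, 1.0, -0.0, 0.0]
wrist_force: [0.6, 0.3, -0.1]
width: 55.0
{'clock': np.float64(2.5), 'tcp_pos': array([522.8286,   7.1499, 142.3691]), 'eef_rot': array([ 2.6e-03,  1.0e+00, -1.0e-04,  3.0e-04]), 'joint_positions': array([-0.2177,  0.1005,  1.8256,  0.    ,  1.2149, -1.7833]), 'width': np.float64(54.9916), 'wrist_force': array([ 0.5734,  0.2788, -0.0833])}
```

View pics/top1.png

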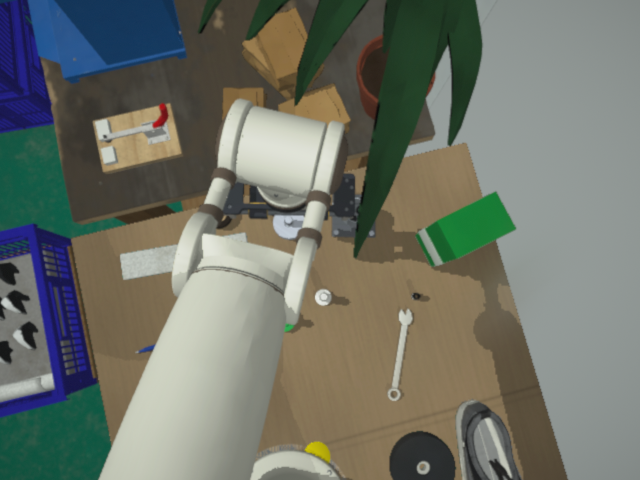

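View pics/scene1.png

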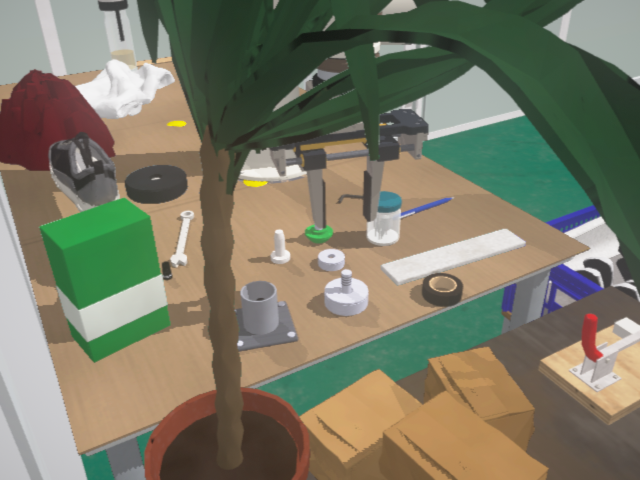

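```bash
cat >> h.py <<'E'
def load(f):
    d=dict(np.load(f"pics/{f}.npz"))
    for k in("cx","cy","fx","fy"): d[k]=float(d[k])
    return d
def proj(d,p):
    q=(np.atleast_2d(p)-d["position"])@rot(d); return np.c_[q[:,0]/q[:,2]*d["fx"]+d["cx"],q[:,1]/q[:,2]*d["fy"]+d["cy"]]
E
python3 - <<'E'
from h import *
from scipy.spatial import cKDTree
d0,d1=load("top0"),load("top1"); w0,w1=cloud(d0),cloud(d1)
a=(w1[...,2]>140)&(abs(w1[...,2]-w0[...,2])>30)&(w1[...,0]>200)&(w1[...,0]<760)
A=w1[a]; print(len(A))
for x in range(200,740,50):
    q=A[(A[:,0]>=x)&(A[:,0]<x+50)]
    if len(q): print(x,q[:,1].min().round(),q[:,1].max().round(),"zmax",q[:,2].max().round())
c=d0["pixels"].astype(int); g=(c[...,1]>c[...,0]+15)&(c[...,1]>c[...,2]+15)
L=w0[g&(w0[...,2]>300)&(w0[...,0]<800)]
# lower TCP by 55 and approx rotate for tin
xy=np.array([540.3,-113.9]); r=np.hypot(*xy); r1=np.hypot(522.8,7.1)
q1=np.arctan2(xy[1],xy[0])-np.arcsin(120/r); dq=q1-(-0.2177); print("q1 tin",q1,dq)
M=R.from_euler("z",dq).as_matrix()
for dz in(0,-40,10):
    B=A@M.T; u=xy/r; B[:,:2]+=u*(r-r1); B[:,2]+=dz
    t=cKDTree(L); di,i=t.query(B); k=np.argsort(di)[:1]; print(dz,di.min(),B[k].round(),L[i[k]].round(), (di<15).sum())
# fingertips in scene
d=load("scene1"); w=cloud(d)
f=w[(abs(w[...,0]-523)<30)&(abs(w[...,1]-7)<50)&(w[...,2]>125)&(w[...,2]<160)]
print(len(f)); 
for s in(-1,1):
    q=f[(f[:,1]-7)*s>0]; print(np.percentile(q,[2,50,98],axis=0).round(1))
save(d,"sc1.png",(260,100,440,320),3)
E
```

```text
47441
200 13.0 116.0 zmax 622.0
250 2.0 116.0 zmax 637.0
300 -15.0 103.0 zmax 611.0
350 -27.0 94.0 zmax 582.0
400 -40.0 89.0 zmax 550.0
450 -91.0 95.0 zmax 500.0
500 -91.0 94.0 zmax 500.0
550 -90.0 62.0 zmax 496.0
q1 tin -0.4268371646480555 -0.20913716464805548
0 20.481437667173946 [[ 457. -117.  484.]] [[467. -99. 481.]] 0
-40 17.135063622143896 [[ 442. -107.  449.]] [[445. -90. 450.]] 0
10 20.73388980824337 [[ 464. -120.  492.]] [[ 473. -101.  491.]] 0
445
[[517.9 -34.1 135.4]
 [533.2 -27.8 148.9]
 [535.5 -20.6 159.6]]
[[514.6  34.8 135.9]
 [533.3  38.4 148.7]
 [536.1  48.3 159.6]]
```

View pics/sc1.png

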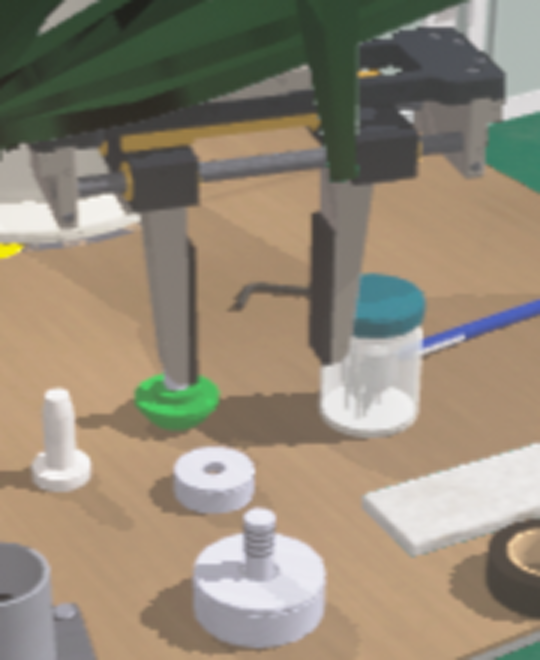

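```bash
python3 -m inch '[[[0.6,0,0.27,-2,0,0,0],[0.6,0,0,-2,0,0,0],[0.6,0,0,-2,0,0,0],[0.6,0,0,-1,0,0,0],[0.6,0,0,0,0,0,0],[0.6,0,0,0,0,0,0],[0.6,0,0,0,0,0,0],[0.6,0,0,0,0,0,0]]]'
python3 - <<'E'
from h import *
from scipy.spatial import cKDTree
d0,d1=load("top0"),load("top1"); w0,w1=cloud(d0),cloud(d1)
a=(w1[...,2]>140)&(abs(w1[...,2]-w0[...,2])>30)&(w1[...,0]>200)&(w1[...,0]<760); A=w1[a]
c=d0["pixels"].astype(int); g=(c[...,1]>c[...,0]+15)&(c[...,1]>c[...,2]+15)
L=w0[g&(w0[...,2]>300)&(w0[...,0]<800)]
for dq,dr,dz in((-.05,4,-35),(-.1,8,-35),(-.15,12,-35),(-.209,16,-90),(-.209,16,-35),(-.209,16,5),(-.209,16,10)):
    B=A@R.from_euler("z",dq).as_matrix().T; th=np.arctan2(7,523)+dq; B[:,:2]+=dr*np.array([np.cos(th),np.sin(th)]); B[:,2]+=dz
    t=cKDTree(B[:,:2]); di,i=t.query(L[:,:2]); m=di<8; gap=L[m,2]-B[i[m],2]
    k=np.argsort(gap)[:1]; print(dq,dz,m.sum(),"min gap",gap.min().round() if m.any() else None,L[m][k].round(), "n<0",(gap<0).sum())
s=cam("scene"); save(s,"sc2.png",(260,160,440,320),4); np.savez("pics/scene2.npz",**s)
E
```

```text
clock: 3.4
tcp_pos: [522.9, 11.4, 73.7]
eef_rot: [0.003, 1.0, -0.0, 0.001]
wrist_force: [0.7, -0.4, 0.2]
width: 55.1
-0.05 -35 3826 min gap 39.0 [[459. -75. 477.]] n<0 0
-0.1 -35 5026 min gap -48.0 [[424. -79. 411.]] n<0 205
-0.15 -35 5143 min gap -86.0 [[419. -78. 409.]] n<0 228
-0.209 -90 4826 min gap -41.0 [[419. -78. 409.]] n<0 49
-0.209 -35 4826 min gap -96.0 [[419. -78. 409.]] n<0 49
-0.209 5 4826 min gap -136.0 [[419. -78. 409.]] n<0 49
-0.209 10 4826 min gap -141.0 [[419. -78. 409.]] n<0 49
```

View pics/sc2.png

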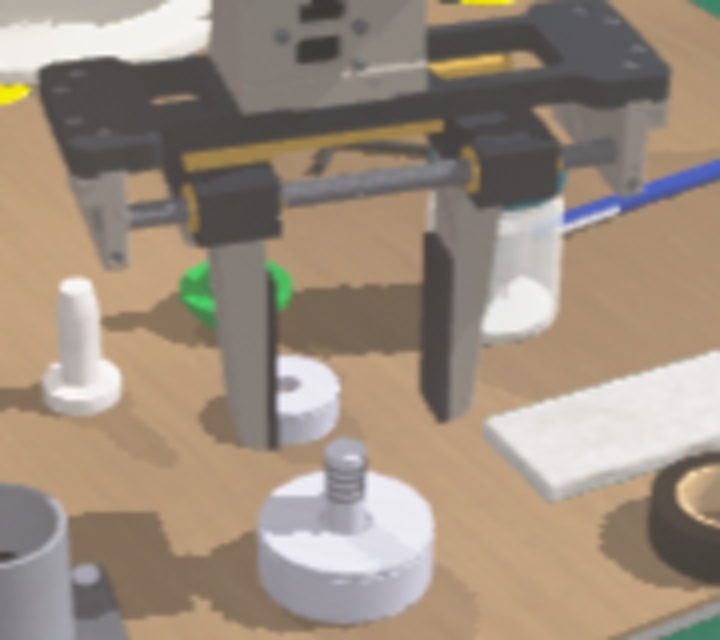

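Finger gap straddles the knob in this view (fingers at about sc2 (260,440) and (450,410), knob at (345,470)). The leaf tip reaches into the forearm's sweep at the tin. The tin has only one inverse-kinematics branch, so I'll cross it in small steps and watch the joint torques. Now I'll grip the knob.

```bash
python3 -m inch '[[[0.6,0,-0.15,-1,0,0,0],[0.6,0,0,-1,0,0,0],[0.6,0,0,-1,0,0,0],[0.6,0,0,-0.7,0,0,0],[0.6,0,0,0,0,0,0],[0.6,0,0,0,0,0,0],[0.6,0,0,0,0,0,0],[0.6,0,0,0,0,0,0]]]'
python3 - <<'E'
from h import *
d=cam("scene"); save(d,"sc3.png",(290,190,410,320),5); w=cloud(d)
E
```

```text
clock: 4.25
tcp_pos: [522.5, 9.9, 36.1]
eef_rot: [0.003, 1.0, -0.0, 0.001]
wrist_force: [0.3, 0.4, 0.2]
width: 55.2
```

View pics/sc3.png

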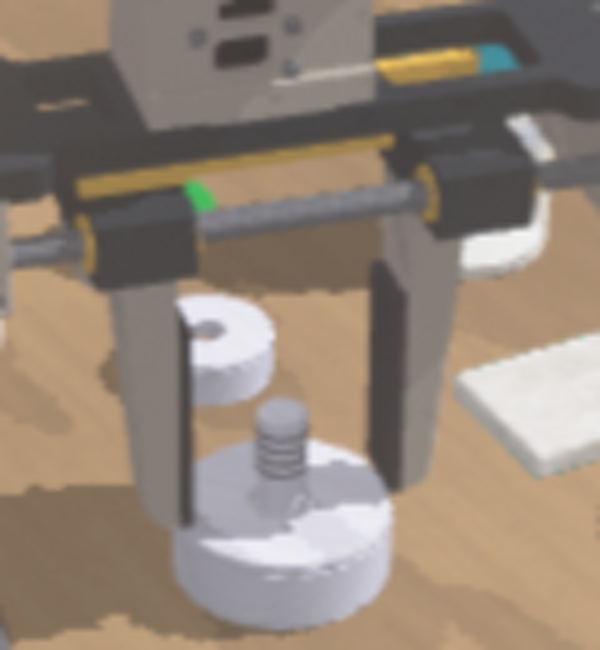

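```bash
python3 -m inch '[[[0.2,0,0,0,0,0,0],[0.1,0,0,0,0,0,0],[0,0,0,0,0,0,0],[0,0,0,0,0,0,0],[0,0,0,0,0,0,0],[0,0,0,0,0,0,0],[0,0,0,0,0,0,0],[0,0,0,0,0,0,0]]]' 35
python3 - <<'E'
from h import *
o=arm.observe(); print(o["width"],o["wrist_force"],o["effort"].round(2),o["tcp_pos"])
d=cam("scene"); save(d,"sc4.png",(290,190,410,320),5)
E
```

```text
clock: 5.1
tcp_pos: [522.1, 10.0, 35.6]
eef_rot: [0.003, 1.0, 0.0, -0.0]
wrist_force: [0.2, 0.1, -0.0]
width: 13.2
13.234437314910124 [ 0.1976822   0.11745681 -0.03778638] [-2.600e-01 -3.643e+01 -2.634e+01 -1.500e-01  3.000e-02 -0.000e+00] [522.06928457  10.04637159  35.59679231]
```

View pics/sc4.png

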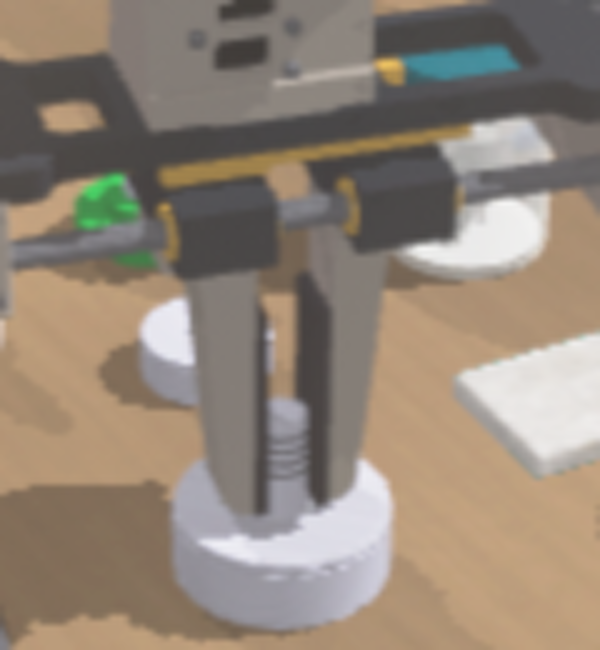

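Fingers hold the knob (13 mm). I'll lift straight up and check.

```bash
python3 -m inch '[[[0,0,0,0.5,0,0,0],[0,0,0,1,0,0,0],[0,0,0,1.5,0,0,0],[0,0,0,1.5,0,0,0],[0,0,0,1.5,0,0,0],[0,0,0,1,0,0,0],[0,0,0,0.5,0,0,0],[0,0,0,0,0,0,0]]]'
python3 - <<'E'
from h import *
o=arm.observe(); print(o["width"],o["wrist_force"],o["effort"].round(2),o["tcp_pos"],o["joint_positions"].round(3))
d=cam("scene"); save(d,"sc5.png",(270,150,430,310),4);np.savez("pics/scene5.npz",**d)
d=cam("top"); np.savez("pics/top5.npz",**d); save(d,"top5.png")
E
```

```text
clock: 5.95
tcp_pos: [522.5, 9.9, 111.3]
eef_rot: [0.003, 1.0, -0.0, 0.001]
wrist_force: [0.6, -0.4, -2.9]
width: 13.3
13.273026631174908 [ 0.63771297 -0.39012451 -2.91895552] [ 7.000e-02 -3.647e+01 -3.049e+01 -3.000e-02  1.800e-01  0.000e+00] [522.4859696    9.90712383 111.31818915] [-0.213  0.139  1.851 -0.     1.151 -1.778]
```

View pics/sc5.png

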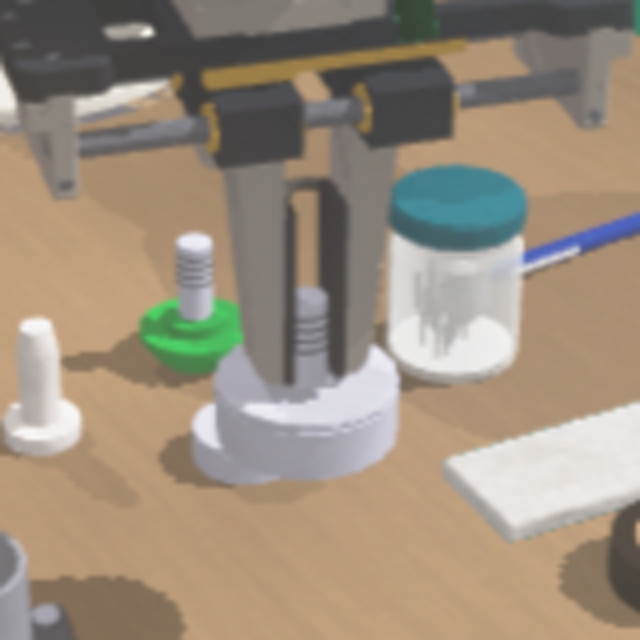

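View pics/top5.png

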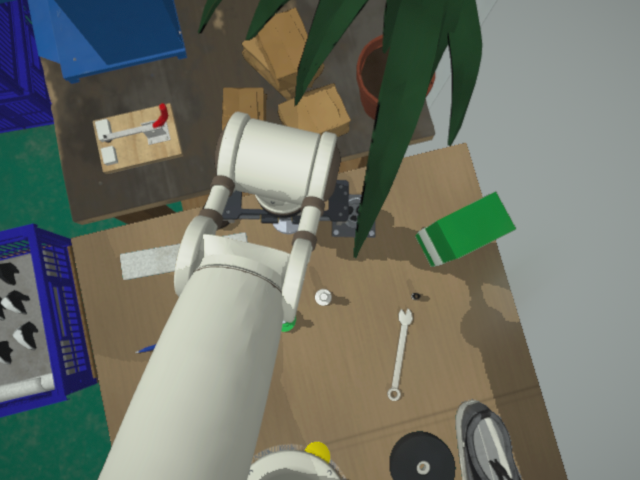

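Both lids are up (−2.9 N, still nested). Moving toward the tin, first 6 cm, watching the torques.

```bash
python3 -m inch '[[[0,0.1,-0.4,0,0,0,0],[0,0.1,-0.8,0,0,0,0],[0,0.1,-0.8,0,0,0,0],[0,0.1,-0.8,0,0,0,0],[0,0.1,-0.8,0,0,0,0],[0,0.1,-0.4,0,0,0,0],[0,0,0,0,0,0,0],[0,0,0,0,0,0,0]]]'
python3 - <<'E'
from h import *
o=arm.observe(); print(o["width"],o["wrist_force"],o["effort"].round(2),o["tcp_pos"],o["joint_positions"].round(3))
d=cam("top"); np.savez("pics/top6.npz",**d); save(d,"top6.png",(180,80,440,330),3)
E
```

```text
clock: 6.85
tcp_pos: [528.0, -30.0, 110.6]
eef_rot: [0.003, 1.0, 0.0, -0.0]
wrist_force: [0.6, 0.4, -3.4]
width: 13.0
13.041221900553273 [ 0.64597276  0.44878389 -3.37963577] [-3.100e-01 -3.673e+01 -3.048e+01 -5.000e-02  5.000e-02 -1.000e-02] [528.04099356 -29.98528794 110.58688809] [-0.286  0.157  1.832  0.     1.153 -1.85 ]
```

View pics/top6.png

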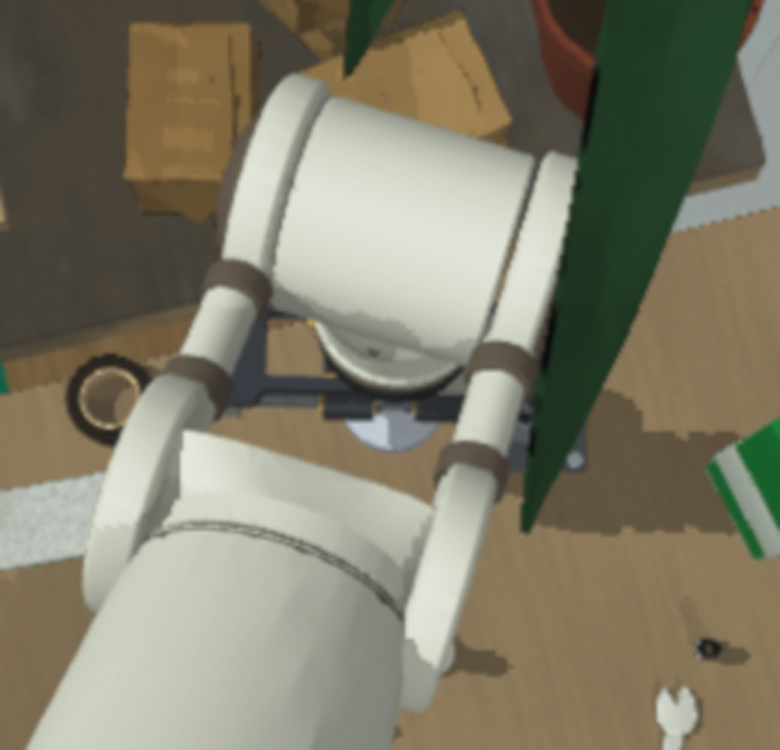

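```bash
python3 - <<'E'
from h import *
d=load("top6"); w=cloud(d)
# right prong pixels
for (u,v) in [(495,360),(488,410),(472,460),(455,520),(440,590),(425,660),(560,200)]:
    uu,vv=180+u//3,80+v//3; print("prong",w[vv,uu].round())
for (u,v) in [(528,520),(535,500),(545,450),(560,400),(575,300),(600,200)]:
    uu,vv=180+u//3,80+v//3; print("leaf",w[vv,uu].round())
E
```

```text
prong [473. -63. 457.]
prong [455. -60. 461.]
prong [435. -54. 474.]
prong [411. -46. 517.]
prong [390. -42. 521.]
prong [369. -38. 512.]
prong [529. -84. 463.]
leaf [422. -79. 413.]
leaf [429. -80. 421.]
leaf [443. -81. 449.]
leaf [456. -83. 472.]
leaf [481. -83. 508.]
leaf [507. -89. 530.]
```

```bash
cat > o.py <<'E'
from bench import arm
o=arm.observe(); print("eff",o["effort"].round(2),"tcp",o["tcp_pos"].round(1),"F",o["wrist_force"].round(1),"w",round(o["width"],1))
E
python3 -m inch '[[[0,0.1,-0.6,0,0,0,0],[0,0,0,0,0,0,0],[0,0,0,0,0,0,0],[0,0,0,0,0,0,0],[0,0,0,0,0,0,0],[0,0,0,0,0,0,0],[0,0,0,0,0,0,0],[0,0,0,0,0,0,0]]]' >/dev/null; python3 o.py
python3 -m inch '[[[0,0,-0.1,0,0,0,0],[0,0.1,-0.1,0,0,0,0],[0,0,-0.1,0,0,0,0],[0,0,-0.1,0,0,0,0],[0,0,0,0,0,0,0],[0,0,0,0,0,0,0],[0,0,0,0,0,0,0],[0,0,0,0,0,0,0]]]' >/dev/null; python3 o.py
python3 -m inch '[[[0,0,-0.1,0,0,0,0],[0,0.1,-0.1,0,0,0,0],[0,0,-0.1,0,0,0,0],[0,0,-0.1,0,0,0,0],[0,0,0,0,0,0,0],[0,0,0,0,0,0,0],[0,0,0,0,0,0,0],[0,0,0,0,0,0,0]]]' >/dev/null; python3 o.py
```

```text
eff [ 1.000e-02 -3.691e+01 -3.037e+01 -3.000e-02  7.000e-02  0.000e+00] tcp [529.1 -36.  110.6] F [ 0.6 -1.4 -2.3] w 13.2
eff [-1.000e-02 -3.704e+01 -3.038e+01 -3.000e-02  7.000e-02  0.000e+00] tcp [530.1 -40.  110.6] F [-0.3  0.2 -1.6] w 13.0
eff [-1.000e-02 -3.718e+01 -3.038e+01 -3.000e-02  7.000e-02  0.000e+00] tcp [531.1 -44.  110.6] F [ 0.5 -0.8 -3.3] w 13.0
```

```bash

python3 -m inch '[[[0,0,-0.1,0,0,0,0],[0,0.1,-0.1,0,0,0,0],[0,0,-0.1,0,0,0,0],[0,0,-0.1,0,0,0,0],[0,0,-0.1,0,0,0,0],[0,0,0,0,0,0,0],[0,0,0,0,0,0,0],[0,0,0,0,0,0,0]]]' >/dev/null; python3 o.py
python3 -m inch '[[[0,0,-0.1,0,0,0,0],[0,0.1,-0.1,0,0,0,0],[0,0,-0.1,0,0,0,0],[0,0,-0.1,0,0,0,0],[0,0,-0.1,0,0,0,0],[0,0,0,0,0,0,0],[0,0,0,0,0,0,0],[0,0,0,0,0,0,0]]]' >/dev/null; python3 o.py
python3 - <<'E'
from h import *
d=cam("top"); np.savez("pics/top7.npz",**d); save(d,"top7.png",(180,80,440,330),3)
E
```

```text
eff [-3.000e-02 -3.733e+01 -3.040e+01 -4.000e-02  7.000e-02 -0.000e+00] tcp [532.1 -49.  110.6] F [ 0.2 -0.3 -2.8] w 13.1
eff [-3.000e-02 -3.749e+01 -3.041e+01 -4.000e-02  7.000e-02 -0.000e+00] tcp [533.  -54.  110.6] F [-0.1 -0.7 -2.6] w 13.1
```

View pics/top7.png

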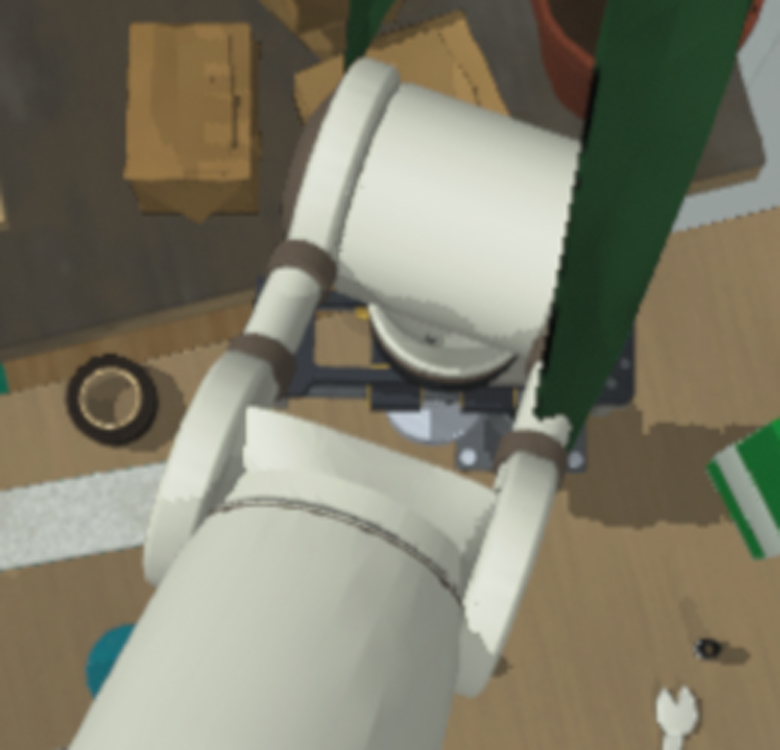

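Leaf tip now overlaps the prong in the picture (540,415) with no reaction in any joint, so it doesn't resist. I'll continue to above the tin.

```bash

python3 -m inch '[[[0,0.1,-0.3,0,0,0,0],[0,0,-0.5,0,0,0,0],[0,0.1,-0.5,0,0,0,0],[0,0.1,-0.5,0,0,0,0],[0,0.1,-0.5,0,0,0,0],[0,0,-0.3,0,0,0,0],[0,0,0,0,0,0,0],[0,0,0,0,0,0,0]]]' >/dev/null; python3 o.py
python3 -m inch '[[[0,0.1,-0.4,0,0,0,0],[0,0,-0.6,0,0,0,0],[0,0.1,-0.6,0,0,0,0],[0,0.1,-0.6,0,0,0,0],[0,0.1,-0.6,0,0,0,0],[0,0,-0.56,0,0,0,0],[0,0,0,0,0,0,0],[0,0,0,0,0,0,0]]]' >/dev/null; python3 o.py
python3 - <<'E'
from h import *
d=cam("scene"); np.savez("pics/scene8.npz",**d); save(d,"sc8.png",(180,180,360,350),4)
d=cam("top"); np.savez("pics/top8.npz",**d); save(d,"top8.png",(260,130,440,280),4)
E
```

```text
eff [ -0.21 -38.22 -30.53  -0.05   0.06  -0.  ] tcp [537.  -80.  110.6] F [-0.1 -0.9 -1.9] w 12.8
eff [-2.900e-01 -3.926e+01 -3.065e+01 -7.000e-02  5.000e-02 -1.000e-02] tcp [ 541.  -113.7  110.6] F [-0.3 -0.4 -2.3] w 13.1
```

View pics/sc8.png

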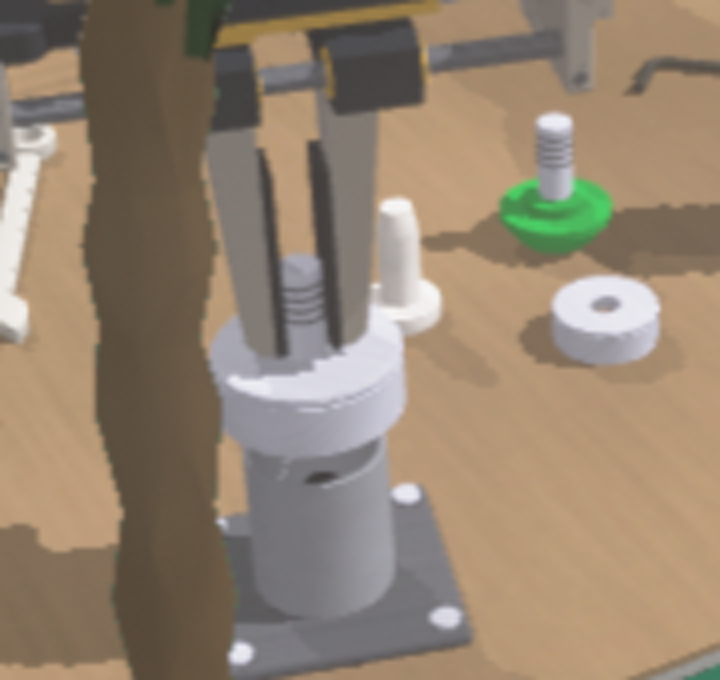

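View pics/top8.png

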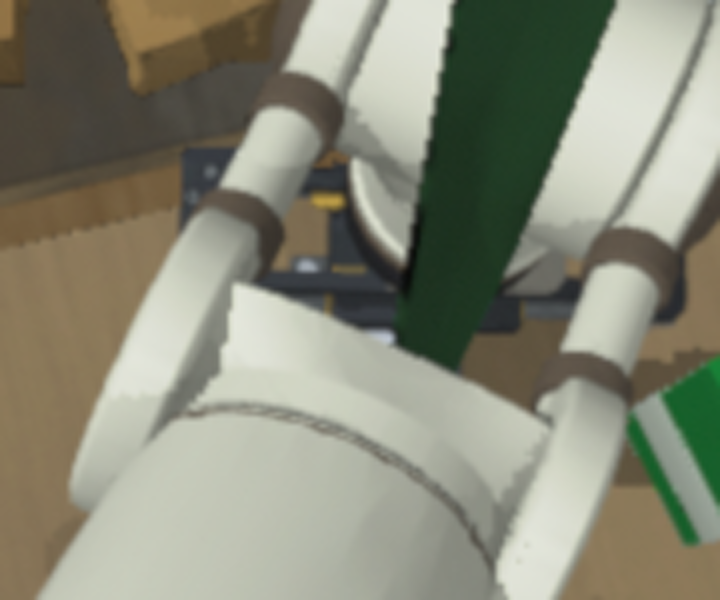

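```bash
cat >> h.py <<'E'
from scipy.optimize import least_squares
def cyl(w,x,y,r,z0,z1,tilt=0):
    p=w[(abs(np.hypot(w[...,0]-x,w[...,1]-y)-r)<7)&(w[...,2]>z0)&(w[...,2]<z1)]
    q=least_squares(lambda q:np.hypot(p[:,0]-q[0],p[:,1]-q[1])-r,[x,y],loss="soft_l1").x
    return q.round(1),len(p)
E
python3 - <<'E'
from h import *
d=load("scene0"); w=cloud(d)
print("scene0 tin",cyl(w,543,-114,23.5,20,52),"cap",cyl(w,524,10,30.5,4,18))
d=load("scene5"); w=cloud(d); print("lifted cap",cyl(w,524,10,30.5,81,93))
d=load("scene8"); w=cloud(d)
print("now tin",cyl(w,543,-114,23.5,15,50),"cap",cyl(w,543,-114,30.5,81,93))
E
```

```text
scene0 tin (array([ 542.1, -113.4]), 989) cap (array([523.1,  11. ]), 351)
lifted cap (array([523.5,  10.7]), 355)
now tin (array([ 541.8, -113.3]), 915) cap (array([ 541.8, -113. ]), 362)
```

Aligned within 0.5 mm. Lowering gently.

```bash

python3 -m inch '[[[0,0,0,-0.3,0,0,0],[0,0,0,-0.4,0,0,0],[0,0,0,-0.4,0,0,0],[0,0,0,-0.3,0,0,0],[0,0,0,-0.2,0,0,0],[0,0,0,-0.2,0,0,0],[0,0,0,0,0,0,0],[0,0,0,0,0,0,0]]]' >/dev/null; python3 o.py
python3 -m inch '[[[0,0,0,-0.1,0,0,0],[0,0,0,-0.1,0,0,0],[0,0,0,-0.1,0,0,0],[0,0,0,-0.1,0,0,0],[0,0,0,0,0,0,0],[0,0,0,0,0,0,0],[0,0,0,0,0,0,0],[0,0,0,0,0,0,0]]]' >/dev/null; python3 o.py
```

```text
eff [  0.   -39.48 -29.78  -0.04   0.07   0.  ] tcp [ 541.1 -113.6   92.7] F [ 0.5  0.1 -2.2] w 13.0
eff [  0.   -39.71 -29.77  -0.04   0.06   0.  ] tcp [ 541.1 -113.7   88.7] F [ 0.1  0.2 -2.2] w 13.1
```

```bash

python3 -m inch '[[[0,0,0,-0.1,0,0,0],[0,0,0,-0.1,0,0,0],[0,0,0,-0.05,0,0,0],[0,0,0,-0.05,0,0,0],[0,0,0,0,0,0,0],[0,0,0,0,0,0,0],[0,0,0,0,0,0,0],[0,0,0,0,0,0,0]]]' >/dev/null; python3 o.py
python3 - <<'E'
from h import *
d=cam("scene"); np.savez("pics/scene9.npz",**d); save(d,"sc9.png",(200,190,320,340),4)
E
```

```text
eff [-2.000e-02 -3.958e+01 -2.958e+01 -4.000e-02 -0.000e+00  0.000e+00] tcp [ 541.1 -113.6   85.6] F [-0.5 -0.2 -1.7] w 13.4
```

View pics/sc9.png

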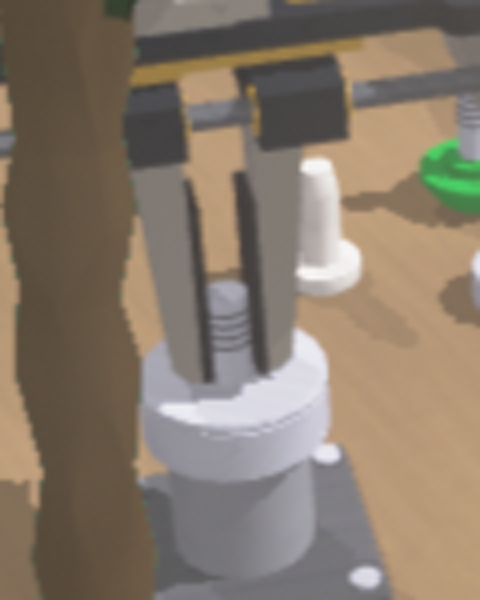

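```bash

python3 -m inch '[[[0,0,0,-0.05,0,0,0],[0,0,0,0,0,0,0],[0,0,0,0,0,0,0],[0,0,0,0,0,0,0],[0,0,0,0,0,0,0],[0,0,0,0,0,0,0],[0,0,0,0,0,0,0],[0,0,0,0,0,0,0]]]' >/dev/null; python3 o.py
python3 -m inch '[[[0,0,0,-0.05,0,0,0],[0,0,0,0,0,0,0],[0,0,0,0,0,0,0],[0,0,0,0,0,0,0],[0,0,0,0,0,0,0],[0,0,0,0,0,0,0],[0,0,0,0,0,0,0],[0,0,0,0,0,0,0]]]' >/dev/null; python3 o.py
```

```text
eff [-3.200e-01 -3.627e+01 -2.828e+01  1.000e-02 -1.090e+00 -0.000e+00] tcp [ 541.2 -113.6   85.6] F [-3.3  0.9  4.4] w 13.7
eff [-4.300e-01 -3.491e+01 -2.779e+01  4.000e-02 -1.570e+00 -1.000e-02] tcp [ 541.2 -113.7   85.5] F [-4.1  1.8  8.6] w 13.2
```

Seated: contact at TCP z 85.6, exactly 50 mm above the grasp height on the table. Easing off and releasing.

```bash

python3 -m inch '[[[0,0,0,0.05,0,0,0],[0,0,0,0.05,0,0,0],[0,0,0,0,0,0,0],[0.3,0,0,0,0,0,0],[0.6,0,0,0,0,0,0],[1,0,0,0,0,0,0],[1,0,0,0,0,0,0],[1,0,0,0,0,0,0]]]' >/dev/null; python3 o.py
python3 - <<'E'
from h import *
d=cam("scene"); np.savez("pics/scene10.npz",**d); save(d,"sc10.png",(180,190,330,340),4); w=cloud(d)
print("tin",cyl(w,543,-114,23.5,15,45),"cap",cyl(w,542,-113,30.5,56,70))
p=w[(np.hypot(w[...,0]-542,w[...,1]+113)<28)&(w[...,2]>68)&(w[...,2]<80)]; print("cap top z",np.median(p[:,2]))
k=w[(np.hypot(w[...,0]-542,w[...,1]+113)<12)&(w[...,2]>80)]; print("knob",k.mean(0),k[:,2].max())
E
```

```text
eff [ -0.   -38.41 -28.54  -0.04   0.06  -0.  ] tcp [ 541.1 -113.6   85.5] F [-0.5  0.7 -1. ] w 50.8
tin (array([ 541.5, -113.2]), 640) cap (array([ 541.9, -112.9]), 416)
cap top z 74.99021233983211
knob [ 546.4543107  -113.5460455    95.11081791] 106.9091606581531
```

View pics/sc10.png

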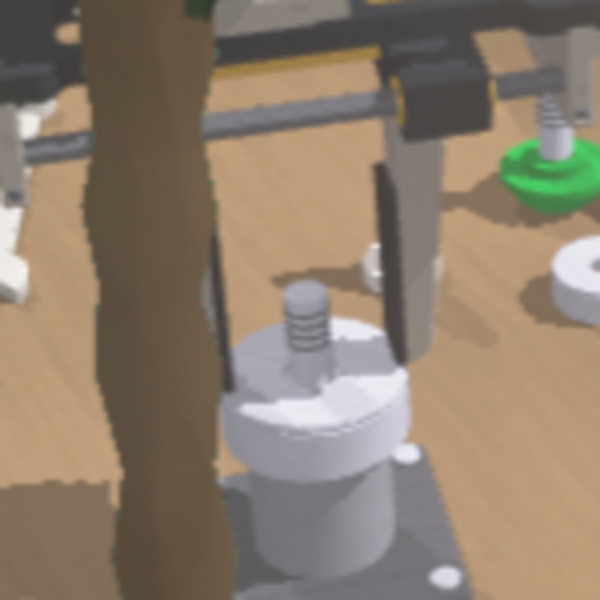

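```bash

python3 -m inch '[[[1,0,0,0,0,0,0],[1,0,0,0,0,0,0],[1,0,0,0,0,0,0],[1,0,0,0,0,0,0],[1,0,0,0,0,0,0],[1,0,0,0,0,0,0],[1,0,0,0,0,0,0],[1,0,0,0,0,0,0]]]' >/dev/null; python3 o.py
python3 -m inch '[[[1,0,0,-0.4,0,0,0],[1,0,0,-0.6,0,0,0],[1,0,0,-0.7,0,0,0],[1,0,0,-0.6,0,0,0],[1,0,0,-0.6,0,0,0],[1,0,0,-0.25,0,0,0],[1,0,0,0,0,0,0],[1,0,0,0,0,0,0]]]' >/dev/null; python3 o.py
python3 - <<'E'
from h import *
d=cam("scene"); save(d,"sc11.png",(180,190,330,340),4); w=cloud(d)
print("tin",cyl(w,543,-114,23.5,15,40),"cap",cyl(w,542,-113,30.5,56,70))
E
```

```text
eff [ -0.   -38.42 -28.54  -0.04   0.06   0.  ] tcp [ 541.1 -113.6   85.6] F [-0.1  0.1  0.2] w 91.9
eff [  0.   -38.78 -27.17  -0.04   0.07   0.  ] tcp [ 541.2 -113.7   54.2] F [ 0.2 -0.3  0.5] w 91.9
tin (array([ 541.4, -113.1]), 534) cap (array([ 541.9, -112.9]), 413)
```

View pics/sc11.png

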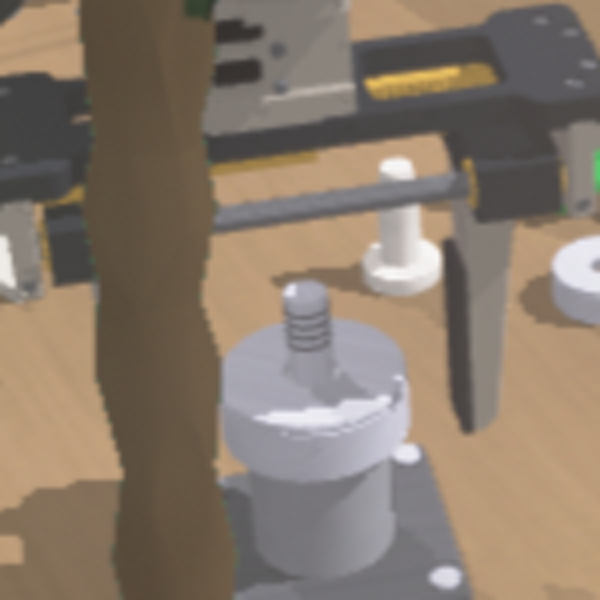

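Clear on both sides. Closing on the cover with moderate force.

```bash

python3 -m inch '[[[0.75,0,0,0,0,0,0],[0.7,0,0,0,0,0,0],[0.66,0,0,0,0,0,0],[0.5,0,0,0,0,0,0],[0.5,0,0,0,0,0,0],[0.5,0,0,0,0,0,0],[0.5,0,0,0,0,0,0],[0.5,0,0,0,0,0,0]]]' 25 >/dev/null; python3 o.py
python3 - <<'E'
from h import *
d=cam("scene"); save(d,"sc12.png",(180,190,330,340),4); w=cloud(d)
print("tin",cyl(w,543,-114,23.5,15,40),"cap",cyl(w,542,-113,30.5,56,70))
E
```

```text
eff [-3.000e-02 -3.864e+01 -2.714e+01 -5.000e-02 -0.000e+00 -1.000e-02] tcp [ 541.1 -113.6   54.2] F [-0.1  0.4  1.3] w 61.2
tin (array([ 541.4, -113.3]), 535) cap (array([ 542. , -112.7]), 483)
```

View pics/sc12.png

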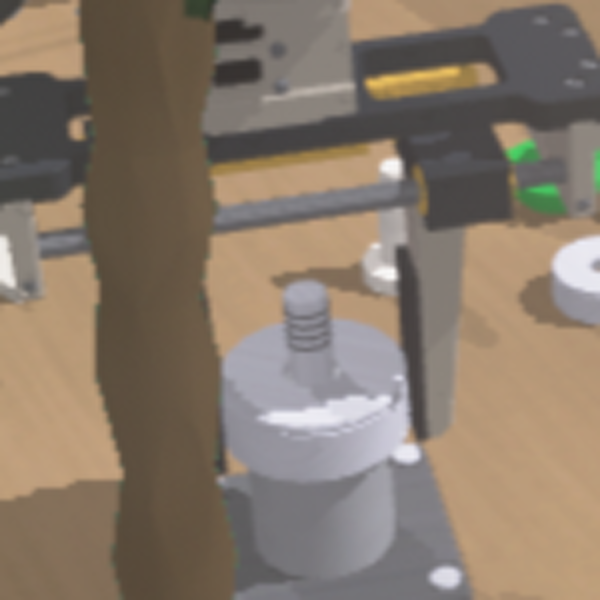

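```bash

python3 -m inch '[[[0.5,0,0,0.1,0,0,0],[0.5,0,0,0.2,0,0,0],[0.5,0,0,0.3,0,0,0],[0.5,0,0,0.3,0,0,0],[0.5,0,0,0.3,0,0,0],[0.5,0,0,0.3,0,0,0],[0.5,0,0,0,0,0,0],[0.5,0,0,0,0,0,0]]]' >/dev/null; python3 o.py
python3 - <<'E'
from h import *
d=cam("scene"); save(d,"sc13.png",(180,190,330,340),4); w=cloud(d)
print("tin",cyl(w,543,-114,23.5,15,40),"cap",cyl(w,542,-113,30.5,71,84))
E
```

```text
eff [ -0.   -39.37 -28.45  -0.04   0.06  -0.  ] tcp [ 541.1 -113.6   69.2] F [-0.2  1.2 -0.9] w 61.0
tin (array([ 541.3, -113.2]), 534) cap (array([ 542. , -112.4]), 436)
```

View pics/sc13.png

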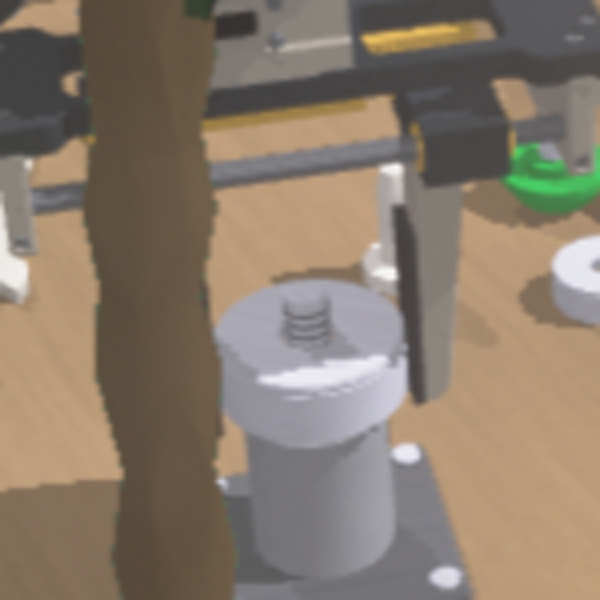

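Cover rises alone and the knob stays central in the hole. I'll keep going straight up.

```bash

python3 -m inch '[[[0.5,0,0,0.3,0,0,0],[0.5,0,0,0.6,0,0,0],[0.5,0,0,0.7,0,0,0],[0.5,0,0,0.7,0,0,0],[0.5,0,0,0.7,0,0,0],[0.5,0,0,0.7,0,0,0],[0.5,0,0,0.5,0,0,0],[0.5,0,0,0.3,0,0,0]]]' >/dev/null; python3 o.py
python3 -m inch '[[[0.5,0,0,0.4,0,0,0],[0.5,0,0,0.6,0,0,0],[0.5,0,0,0.8,0,0,0],[0.5,0,0,0.8,0,0,0],[0.5,0,0,0.8,0,0,0],[0.5,0,0,0.6,0,0,0],[0.5,0,0,0.4,0,0,0],[0.5,0,0,0,0,0,0]]]' >/dev/null; python3 o.py
python3 - <<'E'
from h import *
d=cam("scene"); np.savez("pics/scene14.npz",**d); save(d,"sc14.png",(170,130,350,340),3); w=cloud(d)
print("tin",cyl(w,543,-114,23.5,15,50),"flange",cyl(w,542,-113,23.5,61,64),"knob",cyl(w,542,-113,7,80,102),"cap",cyl(w,542,-113,30.5,156,170))
n=lambda r,a,b:w[(np.hypot(w[...,0]-542,w[...,1]+113)<r)&(w[...,2]>a)&(w[...,2]<b)]
print("knob top",n(9,75,125)[:,2].max(),"cap bottom",n(34,125,185)[:,2].min())
p=n(26,172,185); A=np.c_[p[:,:2],np.ones(len(p))]; c=np.linalg.lstsq(A,p[:,2],rcond=None)[0]; print("cap top slope",c[:2].round(3),np.median(p[:,2]),len(p))
E
```

```text
eff [ 2.000e-02 -3.815e+01 -2.979e+01 -4.000e-02  4.000e-02  0.000e+00] tcp [ 541.4 -113.7  114.8] F [ 0.3 -0.2 -1. ] w 61.4
eff [ 3.000e-02 -3.758e+01 -3.108e+01 -4.000e-02  1.400e-01  0.000e+00] tcp [ 541.5 -113.8  158.9] F [ 0.   0.4 -0.7] w 61.4
tin (array([ 541.4, -113.2]), 760) flange (array([ 541.9, -113. ]), 53) knob (array([ 542.1, -113.1]), 169) cap (array([ 542.5, -112.5]), 522)
knob top 106.78311917959553 cap bottom 151.40600469123484
cap top slope [ 0.006 -0.001] 179.58668957813035 637
```

View pics/sc14.png

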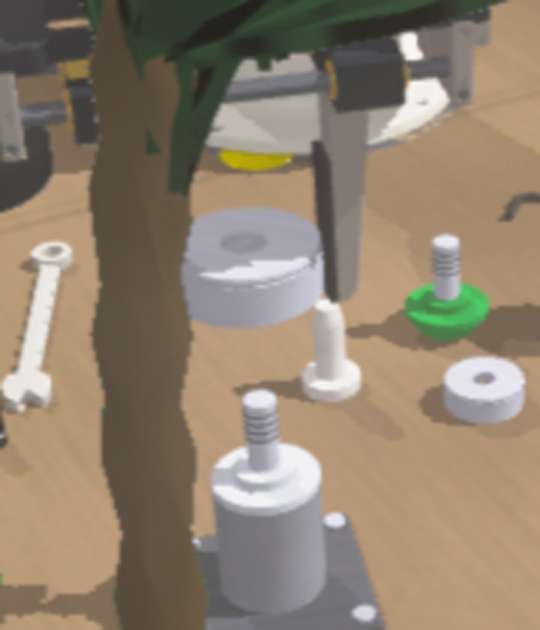

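Cover is level, with its lower edge around 155 mm against the knob top at about 105 mm; the inner lid is seated. I'll let it settle, check the bystanders and hand in.

```bash

python3 -m inch '[[[0.5,0,0,0,0,0,0],[0.5,0,0,0,0,0,0],[0.5,0,0,0,0,0,0],[0.5,0,0,0,0,0,0],[0.5,0,0,0,0,0,0],[0.5,0,0,0,0,0,0],[0.5,0,0,0,0,0,0],[0.5,0,0,0,0,0,0]]]'
python3 - <<'E'
from h import *
d=cam("scene"); w=cloud(d); d0=load("scene0")
for t in("pin_jar","mandrel","black_tape","ferrule"):
    r=arm.recognise("scene",t)
    if r: print(t,np.round(r[0]["xy"]),round(r[0]["score"],2))
print("cap",cyl(w,542,-113,30.5,156,170), "knob",cyl(w,542,-113,7,80,102)); o=arm.observe(); print(o["clock"],abs(o["qd"]).max())
arm.finish_job()
E
```

```text
clock: 23.35
tcp_pos: [541.1, -113.6, 158.1]
eef_rot: [0.003, 1.0, -0.0, 0.0]
wrist_force: [-0.4, -0.0, -0.4]
width: 61.3
pin_jar [385. 215.] 0.88
mandrel [279. 251.] 0.66
black_tape [440. 291.] 0.76
ferrule [168. 270.] 0.54
cap (array([ 542.2, -112.3]), 550) knob (array([ 542.3, -112.9]), 166)
23.6 0.001821256919319769
the job is handed in; nothing more can be done
```

I closed the tin and handed the job in at 23.6 s. The inner lid is seated, and the gripper holds the dust cover above it.

**Seating:** I carried the nested pair by the knob and lowered it until it met firm resistance. That came 50 mm above the height at which I gripped it on the table, which is the fully seated position. I then let go of the knob, gripped the cover and lifted it straight up.

**Last checks:**
- **Inner lid:** its axis is within about 1 mm of the tin's, and the knob top reads about 105 mm above the table.
- **Cover:** it is level to about 0.4° and held at 61.3 mm. Its lower edge is about 45–50 mm above the knob.
- **Bystanders:** the jar, mandrel, tape roll and ferrule were found within about 2 pixels of where they started.

**Things that disagreed or could not be fully checked:**
- The two cameras differed by about 4–5 mm in x, so I used positions relative to each other within one picture.
- The plant's leaf overlapped the arm in the top view on the way to the tin. I crossed it in small steps and saw no reaction in any joint torque.
- The wrist force reading was noisy by about 1 N, so it gave only a rough check of the lids' weight.

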